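# Build the sieve stack on the shaker

### The job

Build the sieve stack on the small shaker: the receiver pan goes into the shaker's seat first, then the fine sieve, the medium sieve and the coarse sieve, one on top of the other, and last the lid on top. Each piece must sit level and fully home, its tapered foot inside the mouth of the piece below; set each one down gently rather than dropping it, without forcing, and leave the glass beaker standing where it is.

Things in the scene. Friction and masses are not known exactly. Their poses are not given: they have to be found in the camera images.
- seat (a point): Shaker: low round white machine (fixed, 144 mm diameter, housing top 46 mm above the bench, dark control panel on one side, dark 90 mm plate 10 mm high on top) with an upright aluminium seat ring in its middle, 60 mm outer, 54 mm inner diameter. The point is the centre of the ring's top rim, 70 mm above the bench; the ring's floor is 12 mm below; z is up.
- pan_mid (a point): Receiver pan, plain smooth floor, no mesh. Upright steel ring, 60 mm outer, 54 mm inner diameter, open top, on a tapered foot 10 mm high (40 mm across below, 50 mm above) that nests in the mouth below until the ring rests on its rim. Height 36 mm (foot 10, ring 26; floor 14 mm up). Point: on the axis half-way up, 18 mm above the underside and below the rim; z up.
- fine_mid (a point): Fine sieve, dense wire mesh floor (3.4 mm pitch). Upright steel ring, 60 mm outer, 54 mm inner diameter, open top, on a tapered foot 10 mm high (40 mm across below, 50 mm above) that nests in the mouth below until the ring rests on its rim. Height 36 mm (foot 10, ring 26; floor 14 mm up). Point: on the axis half-way up, 18 mm above the underside and below the rim; z up.
- medium_mid (a point): Medium sieve, mesh of 7.5 mm pitch. Upright steel ring, 60 mm outer, 54 mm inner diameter, open top, on a tapered foot 10 mm high (40 mm across below, 50 mm above) that nests in the mouth below until the ring rests on its rim. Height 44 mm (foot 10, ring 34; floor 14 mm up). Point: on the axis half-way up, 22 mm above the underside and below the rim; z up.
- coarse_mid (a point): Coarse sieve, the tallest, only three thick wires each way (15 mm pitch). Upright steel ring, 60 mm outer, 54 mm inner diameter, open top, on a tapered foot 10 mm high (40 mm across below, 50 mm above) that nests in the mouth below until the ring rests on its rim. Height 52 mm (foot 10, ring 42; floor 14 mm up). Point: on the axis half-way up, 26 mm above the underside and below the rim; z up.
- lid_knob (a point): Lid: steel disc of 60 mm diameter, 6 mm thick, on the same tapered foot (10 mm high, 40 to 50 mm across), with an upright black cylindrical knob in its middle, 18 mm diameter, 34 mm tall. Height 50 mm. Point: on the axis, 38 mm above the underside, 22 mm above the disc's upper face, 12 mm below the knob's top; z up.
- beaker: Empty glass beaker, 56 mm diameter at the rim, 72 mm high, standing among the sieves; not to be moved. Its origin is the centre of its underside.
Not all that is in view belongs to the job. What is shaped like the part that bears medium_mid but purple or yellow is not meant. Leave any yellow look-alike of the part that bears coarse_mid alone.

How it is judged:
By the outcome, as a careful person would: the job done as asked, in the order asked, and still so for the second after the job is handed in, with the robot touching nothing.
It also fails if it takes over 120 s, if anything falls off the work surface, if the arm or the gripper's body presses on something with over 40 N, if the wrist force passes 120 N, or if a joint passes its speed limit or range.

### The arm

A 7-joint arm with a two-finger parallel gripper is mounted at the origin on the work surface. World frame = base frame: x ahead of the robot, y to its left, z up, the work surface at z = 0. Lengths are in mm, angles in rad, forces in N, time in s.
With the tool pointing down it reaches from about 400 to 850 mm from the base axis. Payload 6.9 kg.
Tool frame: the origin (TCP) lies at the very end of the fingers, on their centre line; the grasp point (between the pads) lies 19 mm behind it; y points along the fingers, x is the direction in which the jaws open and shut, and the axes are right-handed (so a half turn about y gives the same grasp; the last joint's range is limited). The gripper opens to 85 mm and grips with 20 to 120 N. Pads are 22 mm wide; open, the fingers measure 114 mm over their backs; the gripper's body (76 mm by 85 mm) begins 54 mm behind the grasp point. The pads swing forward as they close: fully open they stand 13 mm farther back than shut.
Start: joints at [-1.196, 0.507, -0.238, 1.5, 0.126, 1.149, -0.155], TCP at [166.606, 602.374, 231.275] pointing down, gripper open.
Joint ranges: [-3.08, 3.08], [-0.24, 2.05], [-1.43, 1.35], [0, 2.5], [-1.52, 4.66], [0.17, 1.96], [-2.89, 2.89]. Speed limits (rad/s): [2.39, 2.39, 3.14, 3.14, 3.14, 3.14, 3.14].

### API

Orientations are given as a 3x3 rotation matrix whose columns are the frame's x, y, z axes.
In Python, from station import arm, cams, finish_job gives the robot as it stands.
- The arm moves only by the shell command python3 -m handwheel 'ROWS' [OPENING] [FORCE]. ROWS is JSON, a list of rows, each a list of 4 numbers: the shift along the tool's x, y, z in mm, then the turn about the tool's y in rad. In form: [[tx, ty, tz, yaw], ...]. A call has 1 to 12 rows; each row shifts and turns the commanded pose from where the row before left it, along the tool's axes as they then stand; what a row does not reach is not made up. A row lasts 1/8 s, in which the tool goes at most 62.5 mm and 10.7 degrees, less where a joint would pass 70% of its speed; a pose out of reach is approached as far as the arm can. A call is refused whole if a number of a shift passes 62.5 or a number of a turn 0.188, either way. A call with a gripper value outside its range is refused whole. OPENING is the finger opening in mm, from 0 to 85.4, set as the call begins (- or left out, the last holds). The fingers move at their own pace and stop on an object; FORCE is the grip in N (left out, the last holds). Time passes only in rows, so rows that do not move let the fingers close. It gives the time, the measured TCP pose, the force and the opening at its end, in the units of the state.
- arm.get_state(): the state, without advancing time (a new reading comes with each control period).
- cams.camera(name): name is "side" or "top"; returns a dict with "frame" (384x512x3 uint8, red, green, blue), "fov_y" (degrees; the focal length in pixels is half the picture's height over the tangent of half this angle, whatever the lens; pixels are square), "cx", "cy" (the principal point, pixels), "R" (3x3) and "t" (3): a world point X has camera coordinates R X + t. Camera axes: x right, y down, z forward; pixel columns grow to the right and rows downward; lengths in mm; the calibration is good to about 2 mm. A picture is of the moment at which its call begins. There is no depth.
- finish_job(): hands the job in, once; it reports no verdict.
The state is a dict: "time_s": time; "joint_pos": joint angles; "qvel": joint speeds; "effort": joint torques, N m; "ee_pos": TCP position; "orientation": TCP orientation; "ft_force": force on the tool from outside, world axes, zero at the start; "ft_torque": the same for the moment, N m; "opening": finger opening in mm.
Only numpy, scipy, OpenCV 4.12 (cv2) and the standard library are available. Lean on these libraries where they do the work, as an engineer would, in place of code of your own. Each camera call takes 0.05 s, during which the arm holds its last target.

## Working session

There is one attempt and no reset: what is moved stays moved. The work goes in short steps, Python scripts to look and compute and a shell command to move; the robot and the scene stay as the last step left them, time stands still between calls to the robot, and variables do not carry over. Pictures are saved under pics/ and viewed, and the job is handed in when it is done.

```bash
mkdir -p pics; ls
python3 - <<'E'
from station import arm,cams
import cv2,numpy as np
s=arm.get_state()
for k,v in s.items(): print(k,np.round(v,3).tolist())
for n in("side","top"):
    c=cams.camera(n); cv2.imwrite(f"pics/{n}0.png",c["frame"][:,:,::-1])
    print(n,c["fov_y"],c["cx"],c["cy"],np.round(c["R"],4).tolist(),np.round(c["t"],2).tolist(), [k for k in c])
E
```

```text
pics
time_s 0.0
joint_pos [-1.195, 0.508, -0.238, 1.501, 0.126, 1.149, -0.155]
qvel [-0.001, -0.0, -0.001, -0.0, 0.002, -0.002, -0.0]
effort [-0.001, -62.059, -2.187, -24.964, 0.013, 0.012, -0.0]
ee_pos [166.553, 601.871, 230.424]
orientation [[0.267, -0.0, -0.964], [0.964, -0.002, 0.267], [-0.002, -1.0, -0.0]]
ft_force [-0.347, -0.214, 0.85]
ft_torque [-0.022, 0.005, 0.057]
opening 85.354
side 54.920501122822856 254.39139598843954 190.5107149747855 [[0.9326, -0.361, -0.0019], [-0.2661, -0.6839, -0.6793], [0.2439, 0.634, -0.7338]] [-465.1, 195.67, 851.85] ['frame', 'fov_y', 'cx', 'cy', 'R', 't']
top 47.29974468623638 259.9268877567917 197.62113523342185 [[-0.0027, -0.9997, -0.0229], [-0.9852, 0.0066, -0.1713], [0.1714, 0.0221, -0.985]] [50.63, 501.66, 1296.59] ['frame', 'fov_y', 'cx', 'cy', 'R', 't']
```

View pics/side0.png

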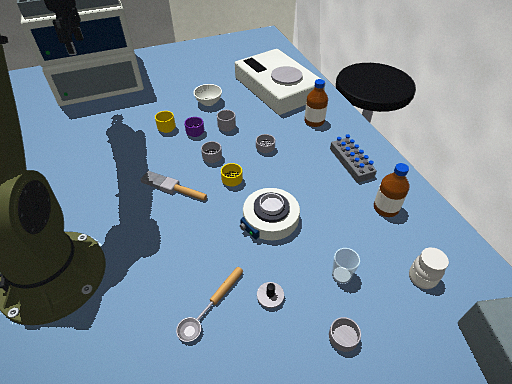

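View pics/top0.png

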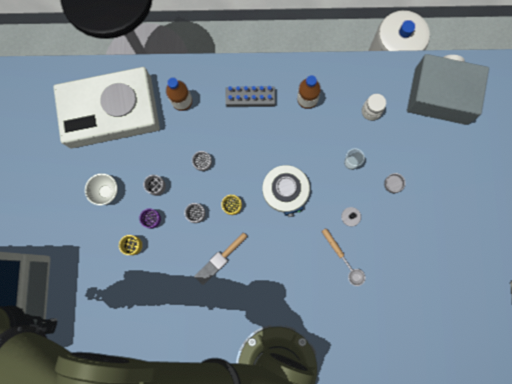

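Run:
```python
import cv2,numpy as np
t=cv2.imread("pics/top0.png");s=cv2.imread("pics/side0.png")
cv2.imwrite("pics/t_a.png",cv2.resize(t[140:260,110:250],None,fx=5,fy=5,interpolation=cv2.INTER_CUBIC))
cv2.imwrite("pics/s_a.png",cv2.resize(s[100:195,145:285],None,fx=5,fy=5,interpolation=cv2.INTER_CUBIC))
cv2.imwrite("pics/t_b.png",cv2.resize(t[135:235,255:415],None,fx=5,fy=5,interpolation=cv2.INTER_CUBIC))
```

```text
(no output)
```

View pics/t_a.png

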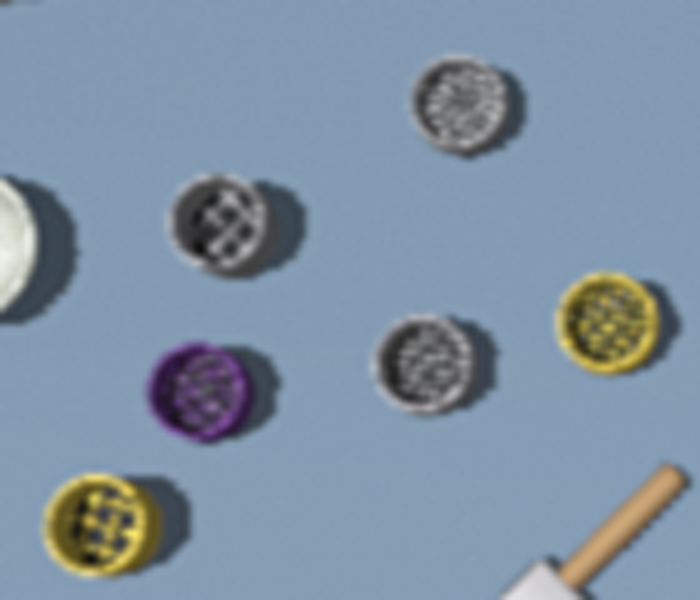

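View pics/s_a.png

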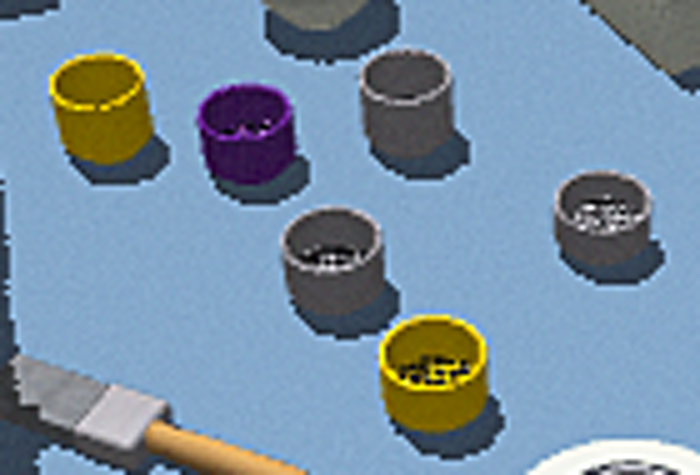

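View pics/t_b.png

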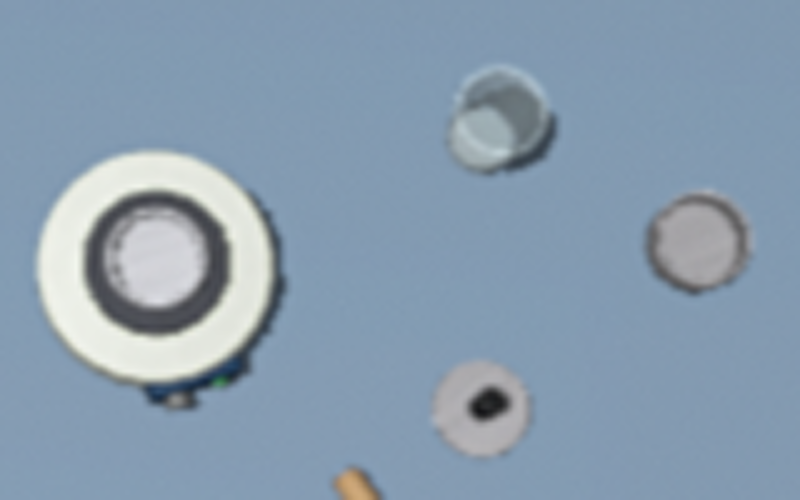

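```bash
cat > h.py <<'E'
import cv2,numpy as np
from station import arm,cams
def K(c):
    f=c["frame"].shape[0]/2/np.tan(np.radians(c["fov_y"])/2); return f
def ray(c,u,v):
    R=np.array(c["R"]);t=np.array(c["t"]);f=K(c)
    return -R.T@t, R.T@np.array([(u-c["cx"])/f,(v-c["cy"])/f,1.])
def onz(c,uv,z):
    o,d=ray(c,*uv); return (o+d*(z-o[2])/d[2])
def tri(c1,p1,c2,p2):
    o1,d1=ray(c1,*p1);o2,d2=ray(c2,*p2);d1=d1/np.linalg.norm(d1);d2=d2/np.linalg.norm(d2)
    s=np.linalg.lstsq(np.c_[d1,-d2],o2-o1,rcond=None)[0]
    a,b=o1+s[0]*d1,o2+s[1]*d2
    return (a+b)/2,np.linalg.norm(a-b)
def proj(c,X):
    x=np.array(c["R"])@np.array(X)+np.array(c["t"]);f=K(c); return x[:2]/x[2]*f+[c["cx"],c["cy"]]
def blob(c,seed,r,mask):
    u,v=seed;m=np.zeros(mask.shape,np.uint8);cv2.circle(m,(u,v),r,255,-1)
    m=cv2.bitwise_and(m,mask)
    cs,_=cv2.findContours(m,cv2.RETR_EXTERNAL,cv2.CHAIN_APPROX_NONE)
    k=cv2.convexHull(max(cs,key=cv2.contourArea)); M=cv2.moments(k)
    return (M["m10"]/M["m00"],M["m01"]/M["m00"]),cv2.boundingRect(k),k
def steel(c):
    f=c["frame"].astype(int); return (((f[...,2]-f[...,0])<22)&(f.sum(2)>60)).astype(np.uint8)*255
E
python3 - <<'E'
from h import *
T=cams.camera("top");S=cams.camera("side")
mt,ms=steel(T),steel(S)
cv2.imwrite("pics/mt.png",np.hstack([mt])); cv2.imwrite("pics/ms.png",ms)
P={"fine":((202,160),(265,144),36),"medium":((196,212),(212,153),44),"coarse":((154,185),(227,121),52),"pan":((394,183),(345,333),36)}
for n,(a,b,H) in P.items():
    ca,ra,_=blob(T,a,15,mt);cb,rb,_=blob(S,b,22,ms); z=(10+H)/2
    print(n,np.round(ca,1),ra,np.round(cb,1),rb,"top",np.round(onz(T,ca,z),1),"side",np.round(onz(S,cb,z),1),"tri",[np.round(x,1) for x in tri(T,ca,S,cb)])
E
```

```text
fine [202.1 160.6] (192, 151, 22, 20) [265. 143.] (256, 134, 19, 19) top [625.5 231.2  23. ] side [624.3 233.7  23. ] tri [array([624. , 230.9,  25.5]), np.float64(1.7)]
medium [195.8 212.6] (185, 203, 23, 20) [211.2 151.6] (201, 141, 21, 22) top [459.3 247.1  27. ] side [457.7 250.8  27. ] tri [array([457.8, 246.5,  30.8]), np.float64(2.0)]
coarse [154.9 184.8] (143, 175, 24, 21) [226.  120.2] (217, 110, 19, 22) top [546.9 376.3  31. ] side [545.8 377.   31. ] tri [array([546.2, 376.2,  31.7]), np.float64(1.2)]
pan [394.4 182.9] (384, 173, 21, 21) [344.2 334.2] (329, 317, 32, 35) top [ 549.2 -368.5   23. ] side [ 548.  -368.1   23. ] tri [array([ 548.6, -368.2,   23. ]), np.float64(1.2)]
```

View pics/mt.png

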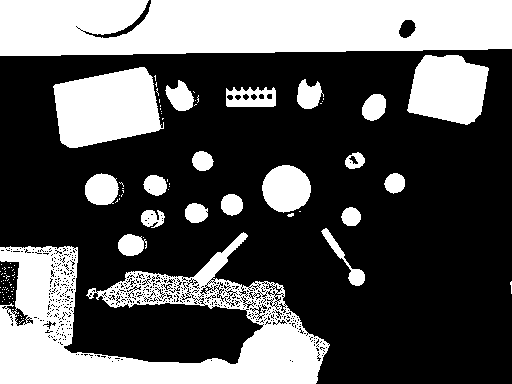

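View pics/ms.png

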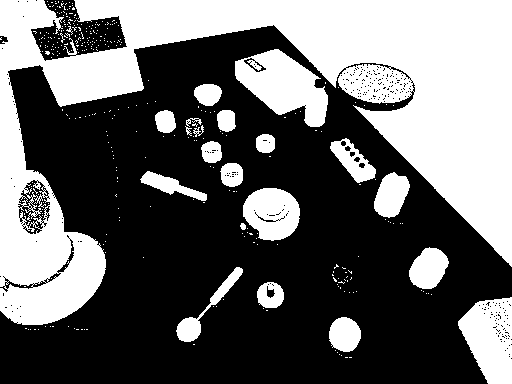

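```bash
cat >> h.py <<'E'
def steel(c):
    f=c["frame"].astype(float)+1; return ((f[...,2]/f[...,0]<1.17)&(f.sum(2)>50)).astype(np.uint8)*255
def dark(c):
    return (c["frame"].astype(int).max(2)<75).astype(np.uint8)*255
E
python3 - <<'E'
from h import *
T=cams.camera("top");S=cams.camera("side")
mt,ms=steel(T),steel(S)
P={"fine":((202,160),(265,144),36),"medium":((196,212),(212,153),44),"coarse":((154,185),(227,121),52),"pan":((394,183),(345,333),36)}
for n,(a,b,H) in P.items():
    ca,ra,_=blob(T,a,15,mt);cb,rb,_=blob(S,b,22,ms); z=(10+H)/2
    print(n,np.round(ca,1),ra,np.round(cb,1),rb,"top",np.round(onz(T,ca,z),1),"side",np.round(onz(S,cb,z),1),"tri",[np.round(x,1) for x in tri(T,ca,S,cb)])
# seat: white housing z~? , dark plate outer edge
for n,c,sd,r in(("top",T,(286,188),30),("side",S,(271,212),34)):
    w=(c["frame"].min(2)>150).astype(np.uint8)*255
    p,rc,k=blob(c,sd,r,w); print("housing",n,np.round(p,1),rc,np.round(onz(c,p,46),1),np.round(onz(c,p,30),1))
    # dark plate: hole in white
    m=np.zeros(w.shape,np.uint8);cv2.fillConvexPoly(m,k,255)
    d=cv2.bitwise_and(dark(c),cv2.erode(m,np.ones((5,5))))
    p,rc,k=blob(c,sd,24,d);e=cv2.fitEllipse(k); print("plate",n,np.round(p,1),rc,np.round(e[0],1),np.round(e[1],1),np.round(onz(c,p,55),1))
for n,c,sd,r in(("top",T,(351,216),14),("side",S,(270,296),18)):
    p,rc,k=blob(c,sd,r,steel(c)); print("lid",n,np.round(p,1),rc,np.round(onz(c,p,15),1))
    q,rc,k=blob(c,(352,216) if n=="top" else (270,290),10,dark(c)); print("knob",np.round(q,1),rc,np.round(onz(c,q,33),1))
E
python3 - <<'E'
import cv2,numpy as np
s=cv2.imread("pics/side0.png")
cv2.imwrite("pics/s_b.png",cv2.resize(s[180:360,235:385],None,fx=3.3,fy=3.3,interpolation=cv2.INTER_CUBIC))
E
```

```text
fine [201.5 160.4] (192, 151, 20, 20) [265.  142.9] (256, 134, 19, 19) top [626.1 233.4  23. ] side [624.4 234.3  23. ] tri [array([625. , 233.4,  23.8]), np.float64(1.8)]
medium [194.4 212.6] (184, 203, 21, 20) [211.1 151.6] (201, 141, 21, 22) top [459.3 251.1  27. ] side [457.5 251.3  27. ] tri [array([458.4, 251.2,  27.1]), np.float64(1.9)]
coarse [154.1 184.6] (143, 175, 23, 20) [225.9 120.1] (217, 110, 19, 22) top [547.7 378.8  31. ] side [545.7 377.7  31. ] tri [array([547.1, 379.2,  29.9]), np.float64(1.8)]
pan [394.5 182.7] (385, 173, 20, 20) [344.4 333.9] (329, 317, 32, 35) top [ 549.9 -369.    23. ] side [ 548.6 -367.7   23. ] tri [array([ 548.8, -368.3,   24.6]), np.float64(1.5)]
housing top [285.2 187.6] (262, 165, 47, 46) [532.2 -29.2  46. ] [535.3 -29.7  30. ]Traceback (most recent call last):
  File "<stdin>", line 15, in <module>
  File "h.py", line 22, in blob
    return (M["m10"]/M["m00"],M["m01"]/M["m00"]),cv2.boundingRect(k),k
            ~~~~~~~~^~~~~~~~~
ZeroDivisionError: float division by zero
```

View pics/s_b.png

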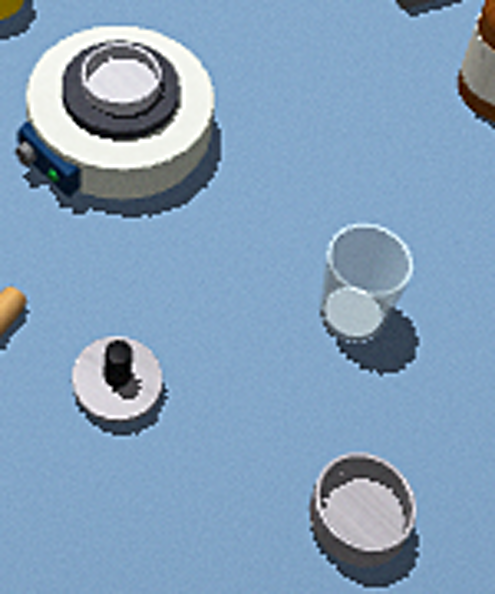

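Run:
```python
from h import *
T=cams.camera("top");S=cams.camera("side")
print(T["frame"][188,262:312].max(1).tolist()); print(S["frame"][206,240:302].max(1).tolist())
for n,c,sd,r in(("top",T,(286,188),30),("side",S,(271,212),34)):
    w=(c["frame"].min(2)>150).astype(np.uint8)*255
    p,rc,k=blob(c,sd,r,w); print("housing",n,np.round(p,1),rc,np.round(onz(c,p,46),1),np.round(onz(c,p,30),1))
    d=(c["frame"].max(2)<125).astype(np.uint8)*255
    sd2=(286,187) if n=="top" else (271,206)
    p,rc,k=blob(c,sd2,18 if n=="top" else 21,d);e=cv2.fitEllipse(k); print("plate",n,np.round(p,1),rc,np.round(e[0],1),np.round(e[1],1),np.round(onz(c,p,52),1))
for n,c,sd,r in(("top",T,(351,216),14),("side",S,(270,296),18)):
    p,rc,k=blob(c,sd,r,steel(c)); print("lid",n,np.round(p,1),rc,np.round(onz(c,p,13),1))
    q,rc,k=blob(c,(352,216) if n=="top" else (270,290),9,dark(c)); print("knob",np.round(q,1),rc,np.round(onz(c,q,33),1))
```

```text
[196, 229, 238, 237, 236, 237, 238, 241, 240, 191, 106, 81, 83, 107, 153, 151, 142, 183, 212, 217, 217, 217, 217, 216, 217, 215, 215, 215, 216, 217, 217, 215, 201, 166, 114, 77, 77, 81, 115, 194, 230, 229, 228, 228, 229, 230, 211, 147, 101, 145]
[205, 203, 201, 199, 251, 246, 244, 245, 246, 246, 244, 245, 250, 230, 67, 84, 84, 85, 85, 82, 107, 204, 244, 235, 230, 226, 228, 229, 233, 229, 229, 231, 232, 230, 230, 227, 229, 231, 232, 233, 236, 241, 162, 67, 21, 86, 84, 88, 73, 104, 255, 248, 242, 241, 243, 242, 246, 247, 253, 216, 195, 201]
housing top [285.2 187.6] (262, 165, 47, 46) [532.2 -29.2  46. ] [535.3 -29.7  30. ]
plate top [285.9 187.3] (272, 174, 29, 28) [285.9 187.2] [28.  28.7] [531.9 -31.3  52. ]
housing side [271.  209.1] (243, 188, 57, 43) [530.3 -33.9  46. ] [535.9 -21.7  30. ]
plate side [271.3 207.3] (254, 193, 36, 30) [271.3 207.2] [30.1 36.3] [531.1 -33.4  52. ]
lid top [350.7 216.3] (341, 207, 20, 20) [ 446.7 -231.4   13. ]
knob [352.3 215.5] (349, 213, 7, 6) [ 446.7 -232.9   33. ]
lid side [270.  294.5] (257, 282, 27, 26) [ 445.6 -231.4   13. ]
knob [271.3 291. ] (267, 283, 11, 16) [ 447. -234.   33.]
```

```bash
python3 -m handwheel '[[10,0,-50,-0.135],[5,0,-55,-0.137],[-50,0,-25,0],[-50,0,-25,0],[-50,0,-25,0],[-50,0,-25,0],[-50,0,-25,0],[-50,0,-25,0],[-50,0,-25,0],[-50,0,-25,0],[-50,0,-25,0],[-50,0,-25,0]]' 85 60; python3 -c "
from h import *
s=arm.get_state()
for k in('joint_pos','ee_pos','orientation','ft_force'):print(np.round(s[k],3).tolist())"
```

```text
time_s: 1.9
ee_pos: [524.4, 95.2, 231.6]
orientation: [[-0.002, 0.001, -1.0], [1.0, 0.0, -0.002], [0.0, -1.0, -0.001]]
ft_force: [0.2, 0.3, -1.5]
opening: 85.0
[-0.087, 0.363, -0.196, 1.743, 0.08, 1.043, 1.262]
[524.411, 95.192, 231.578]
[[-0.002, 0.001, -1.0], [1.0, 0.0, -0.002], [0.0, -1.0, -0.001]]
[0.209, 0.325, -1.454]
```

```bash
python3 -m handwheel '[[-58,0,-3,0],[-58,0,-3,0],[-58,0,-3,0],[-58,0,-3,0],[-55,20,-3,0],[-55,20,-3,0],[-55,20,-3,0],[-55,20,-3,0],[-10,10,0,0],[0,0,0,0]]'; python3 -c "
from h import *
s=arm.get_state()
for k in('joint_pos','ee_pos','qvel'):print(np.round(s[k],3).tolist())
c=cams.camera('side');cv2.imwrite('pics/s1.png',cv2.resize(c['frame'][200:384,240:440,::-1],None,fx=3,fy=3))
c=cams.camera('top');cv2.imwrite('pics/t1.png',cv2.resize(c['frame'][100:260,310:470,::-1],None,fx=3,fy=3))"
```

```text
time_s: 3.15
ee_pos: [548.1, -365.1, 140.1]
orientation: [[-0.001, -0.002, -1.0], [1.0, 0.001, -0.001], [0.001, -1.0, 0.002]]
ft_force: [0.3, 1.2, -0.1]
opening: 85.1
[0.607, 0.631, -0.097, 1.526, 0.068, 0.99, 2.063]
[548.057, -365.102, 140.147]
[-0.033, -0.037, -0.03, 0.002, -0.008, 0.011, -0.006]
```

View pics/s1.png

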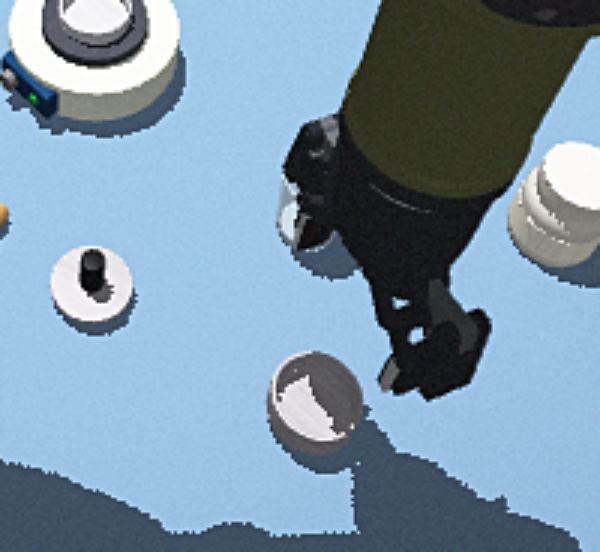

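View pics/t1.png

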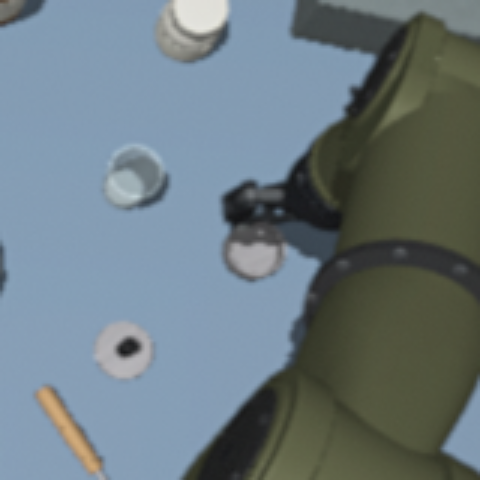

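```bash
python3 -c "
from h import *
for n in('side','top'):
  c=cams.camera(n)
  for dy in(-43,0,43):print(n,dy,np.round(proj(c,[548,-365+dy,153]),0), np.round((proj(c,[548,-365+dy,153])-([240,200] if n=='side' else [310,100]))*3))"
```

```text
side -43 [370. 326.] [391. 377.]
side 0 [357. 303.] [350. 309.]
side 43 [344. 282.] [311. 247.]
top -43 [421. 174.] [334. 221.]
top 0 [406. 174.] [288. 221.]
top 43 [391. 174.] [242. 222.]
```

```bash
python3 -m handwheel '[[-3,40,-1,0],[0,40,0,0],[0,30,0,0],[0,15,0,0],[0,5,0,0],[0,0,0,0],[0,0,0,0]]'; python3 -m handwheel '[[0,0,0,0],[0,0,0,0],[0,0,0,0],[0,0,0,0],[0,0,0,0],[0,0,0,0]]' 50 50;python3 -c "
from h import *
c=cams.camera('side');cv2.imwrite('pics/s2.png',cv2.resize(c['frame'][200:384,240:440,::-1],None,fx=3,fy=3))"
```

```text
time_s: 4.22
ee_pos: [550.4, -368.6, 12.6]
orientation: [[-0.002, 0.002, -1.0], [1.0, -0.001, -0.002], [-0.001, -1.0, -0.002]]
ft_force: [0.5, -0.4, -1.1]
opening: 85.0
time_s: 4.97
ee_pos: [550.2, -368.5, 12.5]
orientation: [[-0.002, 0.001, -1.0], [1.0, -0.001, -0.002], [-0.001, -1.0, -0.001]]
ft_force: [-1.1, 0.3, 5.6]
opening: 57.7
```

View pics/s2.png

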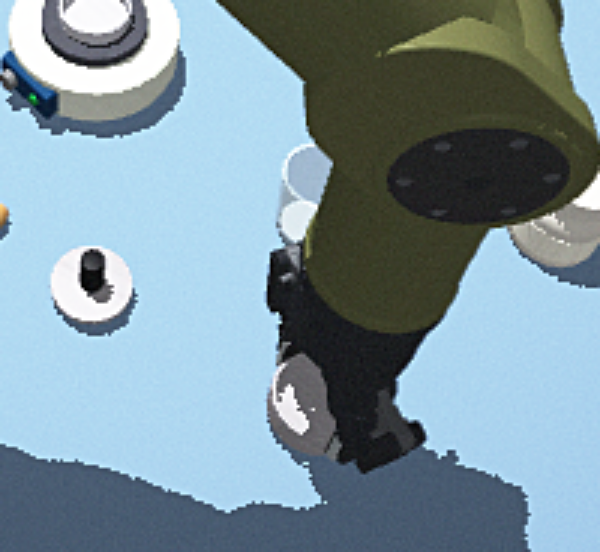

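```bash
python3 -c "
from h import *
c=cams.camera('side');print(arm.get_state()['opening'])
for X in([550,-398,25],[550,-339,25],[550,-368,36],[539,-398,25],[561,-398,25],[550,-368,10]):print(X, np.round((proj(c,X)-[240,200])*3))
i=c['frame'][275:375,310:400,::-1];cv2.imwrite('pics/s2b.png',cv2.resize(i,None,fx=6,fy=6))"
```

```text
57.59549383010117
[550, -398, 25] [340. 443.]
[550, -339, 25] [294. 361.]
[550, -368, 36] [319. 394.]
[539, -398, 25] [325. 450.]
[561, -398, 25] [355. 437.]
[550, -368, 10] [312. 409.]
```

View pics/s2b.png

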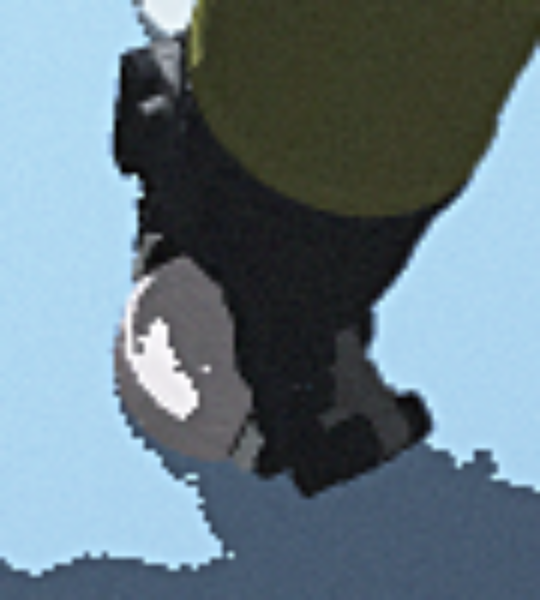

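```bash
python3 -m handwheel '[[0,-10,0,0],[0,-30,0,0],[0,-40,0,0],[20,-30,2,0],[45,0,3,0],[50,0,3,0],[50,0,3,0],[50,0,3,0],[50,0,3,0],[45,0,1,0],[20,0,0,0],[6,0,0,0]]';python3 -m handwheel '[[0,0,0,0],[0,0,0,0]]'; python3 -c "
from h import *
c=cams.camera('side');cv2.imwrite('pics/s3.png',cv2.resize(c['frame'][110:270,190:350,::-1],None,fx=3.7,fy=3.7))
c=cams.camera('top');cv2.imwrite('pics/t3.png',cv2.resize(c['frame'][120:260,210:370,::-1],None,fx=3.7,fy=3.7))"
```

```text
time_s: 6.58
ee_pos: [531.1, -30.6, 121.8]
orientation: [[-0.005, 0.001, -1.0], [1.0, 0.0, -0.005], [0.0, -1.0, -0.001]]
ft_force: [0.5, 0.4, -0.9]
opening: 57.8
time_s: 6.82
ee_pos: [531.0, -33.8, 121.3]
orientation: [[-0.0, -0.0, -1.0], [1.0, -0.001, -0.0], [-0.001, -1.0, 0.0]]
ft_force: [0.5, 0.4, -1.4]
opening: 57.9
```

View pics/s3.png

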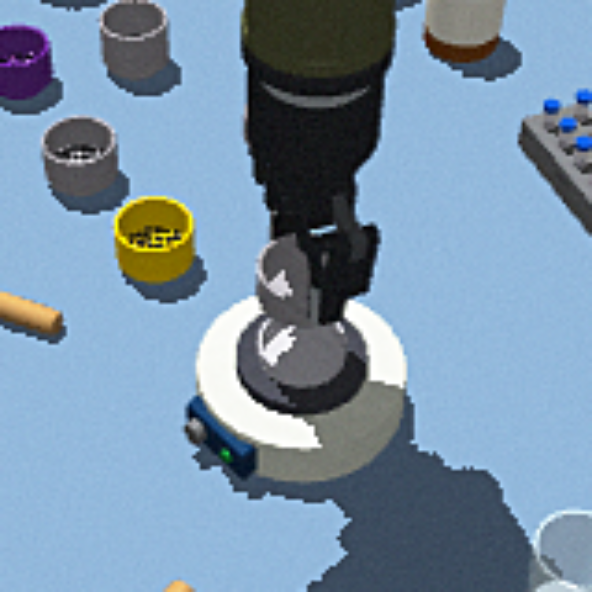

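View pics/t3.png

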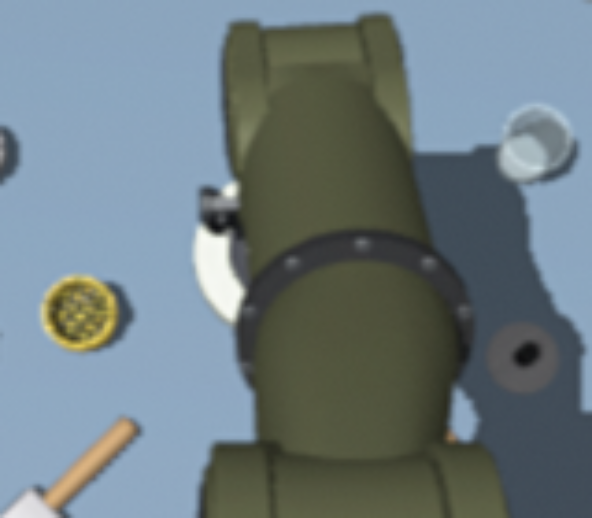

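```bash
python3 -c "
from h import *
c=cams.camera('side')
a=np.linspace(0,6.28,90)
for z in(144.8,118.8):
  q=np.array([(proj(c,[530+30*np.cos(t),-33.8+30*np.sin(t),z])-[190,110])*3.7 for t in a]);print(z,q.min(0),q.max(0))
for z,r in((70,30),(58,27)):
  q=np.array([(proj(c,[531.3+r*np.cos(t),-32+r*np.sin(t),z])-[190,110])*3.7 for t in a]);print('seat',z,q.min(0),q.max(0))
cv2.imwrite('pics/s3b.png',cv2.resize(c['frame'][165:225,240:310,::-1],None,fx=8,fy=8,interpolation=cv2.INTER_NEAREST))
"
```

```text
144.8 [256.00751402 231.18701083] [352.19669803 300.15607631]
118.8 [255.69853676 259.65326471] [349.78071597 328.43935401]
seat 70 [255.97154635 307.58777593] [346.19487083 375.68766036]
seat 58 [260.29887564 322.62360949] [340.71686443 383.7878319 ]
```

View pics/s3b.png

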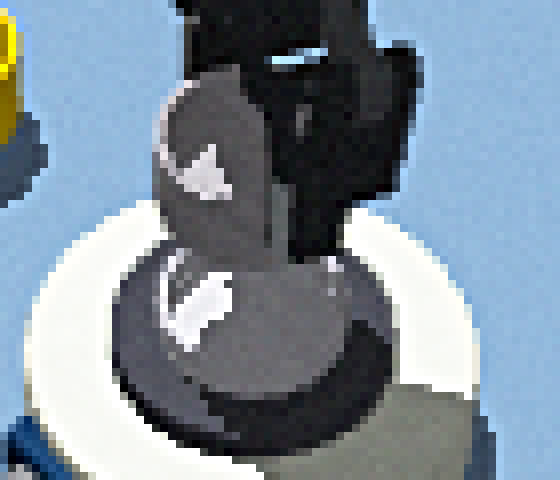

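```bash
python3 -m handwheel '[[1.5,12,-1,0],[0,15,0,0],[0,8,0,0],[0,2,0,0],[0,0,0,0],[0,0,0,0]]';python3 -m handwheel '[[0,2,0,0],[0,2,0,0],[0,1,0,0],[0,1,0,0],[0,0,0,0]]'
```

```text
time_s: 7.72
ee_pos: [532.3, -30.7, 84.6]
orientation: [[-0.002, 0.001, -1.0], [1.0, -0.0, -0.002], [-0.0, -1.0, -0.001]]
ft_force: [0.0, 0.9, -0.6]
opening: 57.4
time_s: 8.35
ee_pos: [531.9, -30.7, 78.2]
orientation: [[-0.002, -0.0, -1.0], [1.0, -0.0, -0.002], [-0.0, -1.0, 0.0]]
ft_force: [-0.1, -0.8, -1.3]
opening: 57.6
```

```bash
python3 -m handwheel '[[-1,1,0,0],[0,1,0,0],[0,1,0,0],[0,1,0,0],[0,0,0,0]]';python3 -m handwheel '[[0,0.5,0,0],[0,0.5,0,0],[0,0.5,0,0],[0,0,0,0],[0,0,0,0]]'
```

```text
time_s: 8.98
ee_pos: [531.9, -31.7, 74.2]
orientation: [[-0.002, -0.0, -1.0], [1.0, -0.0, -0.002], [-0.0, -1.0, 0.0]]
ft_force: [0.1, -0.6, -1.0]
opening: 58.0
time_s: 9.6
ee_pos: [532.1, -31.7, 72.8]
orientation: [[-0.002, 0.0, -1.0], [1.0, -0.0, -0.002], [-0.0, -1.0, -0.0]]
ft_force: [0.6, -0.4, 0.2]
opening: 57.9
```

```bash
python3 -m handwheel '[[0,0.5,0,0],[0,0.5,0,0],[0,0.5,0,0],[0,0,0,0]]'
```

```text
time_s: 10.1
ee_pos: [532.1, -31.7, 72.4]
orientation: [[-0.002, 0.001, -1.0], [1.0, -0.0, -0.002], [-0.0, -1.0, -0.001]]
ft_force: [-3.2, 0.3, 11.2]
opening: 57.6
```

```bash
python3 -m handwheel '[[0,-0.5,0,0],[0,0,0,0],[0,0,0,0],[0,0,0,0],[0,0,0,0]]' 85;python3 -m handwheel '[[0,-10,0,0],[0,-30,0,0],[0,-40,0,0],[0,-40,0,0],[40,-20,-10,0],[50,0,-20,0],[0,0,0,0]]';python3 -c "
from h import *
c=cams.camera('side');cv2.imwrite('pics/s4.png',cv2.resize(c['frame'][110:270,190:350,::-1],None,fx=3.7,fy=3.7))
c=cams.camera('top');cv2.imwrite('pics/t4.png',cv2.resize(c['frame'][120:260,210:370,::-1],None,fx=3.7,fy=3.7))"
```

```text
time_s: 10.72
ee_pos: [532.0, -31.7, 71.7]
orientation: [[-0.002, -0.0, -1.0], [1.0, -0.0, -0.002], [-0.0, -1.0, 0.0]]
ft_force: [0.5, 0.1, -0.1]
opening: 85.2
time_s: 11.6
ee_pos: [562.6, 63.8, 212.7]
orientation: [[-0.009, 0.002, -1.0], [1.0, 0.003, -0.009], [0.003, -1.0, -0.002]]
ft_force: [-0.4, 0.5, -1.0]
opening: 84.8
```

View pics/s4.png

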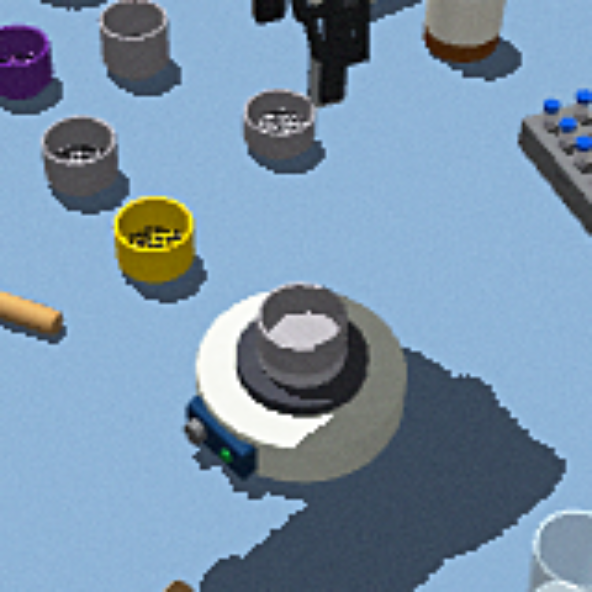

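```bash
python3 -m handwheel '[[40,0,-14,0],[45,20,-16,0],[45,30,-16,0],[35,40,-14,0],[5,40,0,0],[0,25,0,0],[0,0,0,0],[0,0,0,0]]'
```

```text
time_s: 12.7
ee_pos: [622.4, 227.5, 58.1]
orientation: [[-0.001, 0.001, -1.0], [1.0, -0.0, -0.001], [-0.0, -1.0, -0.001]]
ft_force: [-0.3, 0.2, 0.6]
opening: 85.0
```

```bash
python3 -m handwheel '[[6,5,-3,0],[0,18,0,0],[0,15,0,0],[0,8,0,0],[0,0,0,0],[0,0,0,0]]';python3 -m handwheel '[[0,0,0,0],[0,0,0,0],[0,0,0,0],[0,0,0,0],[0,0,0,0]]' 50 50;python3 -c "
from h import *
c=cams.camera('side');cv2.imwrite('pics/s5.png',cv2.resize(c['frame'][90:190,215:315,::-1],None,fx=6,fy=6))"
```

```text
time_s: 13.45
ee_pos: [624.7, 234.6, 11.0]
orientation: [[-0.002, 0.0, -1.0], [1.0, 0.0, -0.002], [0.0, -1.0, -0.0]]
ft_force: [-0.1, -0.3, 0.2]
opening: 84.7
time_s: 14.08
ee_pos: [624.8, 234.5, 12.0]
orientation: [[-0.002, 0.001, -1.0], [1.0, 0.0, -0.002], [0.0, -1.0, -0.001]]
ft_force: [-1.1, -0.4, 6.5]
opening: 59.4
```

View pics/s5.png

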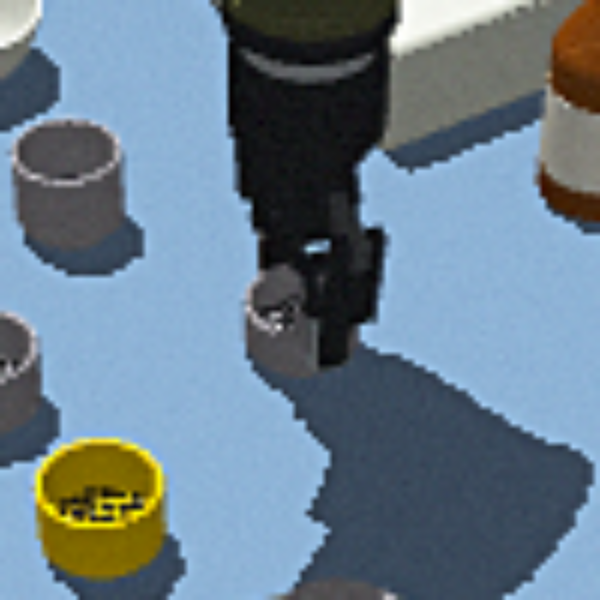

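```bash
python3 -m handwheel '[[0,0,0,0],[0,0,0,0]]'
```

```text
time_s: 14.38
ee_pos: [624.8, 234.5, 12.0]
orientation: [[-0.002, 0.001, -1.0], [1.0, 0.0, -0.002], [0.0, -1.0, -0.001]]
ft_force: [-0.3, -1.2, 5.7]
opening: 59.0
```

```bash
python3 -m handwheel '[[0,-10,0,0],[0,-30,0,0],[-10,-40,4,0],[-30,-35,10,0],[-45,-15,15,0],[-45,0,15,0],[-45,0,17,0],[-45,0,17,0],[-35,0,12,0],[-11,0,4,0],[0,0,0,0],[0,0,0,0]]';python3 -c "
from h import *
c=cams.camera('side');cv2.imwrite('pics/s6.png',cv2.resize(c['frame'][150:240,215:325,::-1],None,fx=6,fy=6))"
```

```text
time_s: 15.88
ee_pos: [531.7, -29.9, 141.0]
orientation: [[-0.004, 0.001, -1.0], [1.0, 0.001, -0.004], [0.001, -1.0, -0.001]]
ft_force: [0.9, 0.4, -0.6]
opening: 58.8
```

View pics/s6.png

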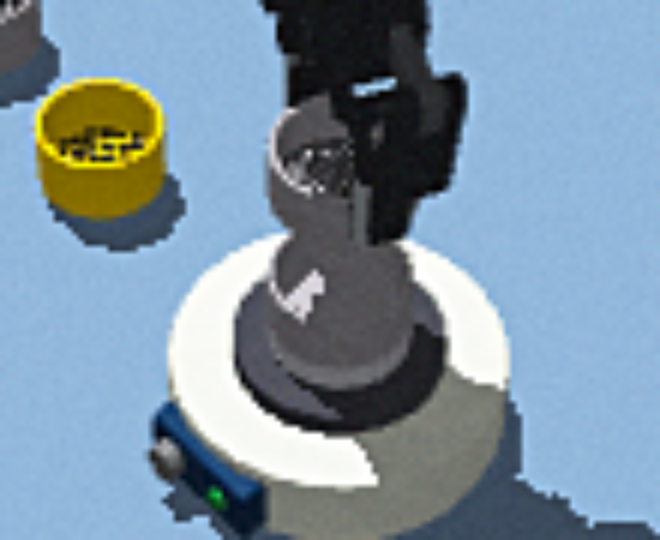

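```bash
python3 -m handwheel '[[-1,10,0,0],[0,14,0,0],[0,8,0,0],[0,2,0,0],[0,0,0,0],[0,0,0,0]]'
```

```text
time_s: 16.68
ee_pos: [531.3, -32.7, 107.1]
orientation: [[-0.002, 0.001, -1.0], [1.0, -0.0, -0.002], [-0.0, -1.0, -0.001]]
ft_force: [0.0, -0.2, -0.5]
opening: 59.2
```

```bash
python3 -m handwheel '[[1,1.5,0,0],[0,1.5,0,0],[0,1.5,0,0],[0,1.5,0,0],[0,1,0,0],[0,0,0,0]]';python3 -m handwheel '[[0,0.5,0,0],[0,0.5,0,0],[0,0.5,0,0],[0,0,0,0],[0,0,0,0]]'
```

```text
time_s: 17.42
ee_pos: [531.0, -31.7, 99.7]
orientation: [[-0.002, -0.0, -1.0], [1.0, -0.0, -0.002], [-0.0, -1.0, 0.0]]
ft_force: [-0.3, -0.4, -0.2]
opening: 59.1
time_s: 18.05
ee_pos: [531.0, -31.7, 98.3]
orientation: [[-0.002, 0.0, -1.0], [1.0, -0.0, -0.002], [-0.0, -1.0, -0.0]]
ft_force: [0.8, -0.2, 0.0]
opening: 59.4
```

```bash
python3 -m handwheel '[[0,0.5,0,0],[0,0.4,0,0],[0,0.4,0,0],[0,0,0,0]]'
```

```text
time_s: 18.55
ee_pos: [531.1, -31.7, 97.9]
orientation: [[-0.002, 0.001, -1.0], [1.0, -0.0, -0.002], [-0.0, -1.0, -0.001]]
ft_force: [-2.5, 0.1, 8.8]
opening: 59.1
```

```bash
python3 -m handwheel '[[0,-0.5,0,0],[0,0,0,0],[0,0,0,0],[0,0,0,0],[0,0,0,0]]' 85;python3 -m handwheel '[[0,-10,0,0],[0,-30,0,0],[0,-40,0,0],[40,-15,10,0],[50,0,14,0],[50,0,14,0],[50,0,14,0],[45,10,12,0],[38,30,9,0],[8,40,0,0],[2,30,0,0],[0,0,0,0]]';python3 -c "
from h import *
c=cams.camera('side');cv2.imwrite('pics/s7.png',cv2.resize(c['frame'][90:250,165:325,::-1],None,fx=3.7,fy=3.7))"
```

```text
time_s: 19.18
ee_pos: [531.0, -31.7, 97.4]
orientation: [[-0.002, -0.0, -1.0], [1.0, -0.0, -0.002], [-0.0, -1.0, 0.0]]
ft_force: [0.0, -0.3, -0.7]
opening: 85.2
time_s: 20.68
ee_pos: [456.2, 250.8, 81.3]
orientation: [[-0.003, -0.003, -1.0], [1.0, -0.002, -0.003], [-0.002, -1.0, 0.003]]
ft_force: [0.3, 0.0, -0.2]
opening: 85.1
```

View pics/s7.png

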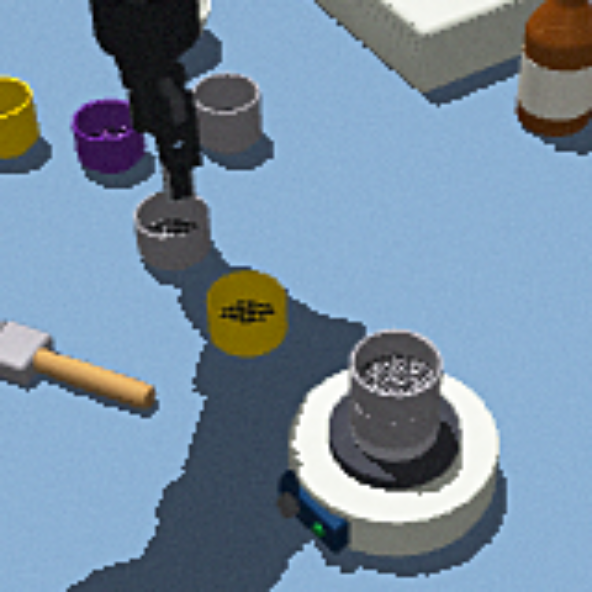

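```bash
python3 -m handwheel '[[0,10,-2,0],[0,25,0,0],[0,18,0,0],[0,9,0,0],[0,0,0,0],[0,0,0,0]]';python3 -m handwheel '[[0,0,0,0],[0,0,0,0],[0,0,0,0],[0,0,0,0],[0,0,0,0],[0,0,0,0]]' 50 50;python3 -c "
from h import *
c=cams.camera('side');cv2.imwrite('pics/s8.png',cv2.resize(c['frame'][90:190,165:265,::-1],None,fx=6,fy=6))"
```

```text
time_s: 21.48
ee_pos: [459.9, 251.3, 21.2]
orientation: [[-0.002, 0.001, -1.0], [1.0, 0.001, -0.002], [0.001, -1.0, -0.001]]
ft_force: [-0.4, -1.4, -0.1]
opening: 85.2
time_s: 22.22
ee_pos: [459.7, 251.2, 21.6]
orientation: [[-0.002, 0.001, -1.0], [1.0, 0.0, -0.002], [0.0, -1.0, -0.001]]
ft_force: [-1.3, -0.9, 10.7]
opening: 58.8
```

View pics/s8.png

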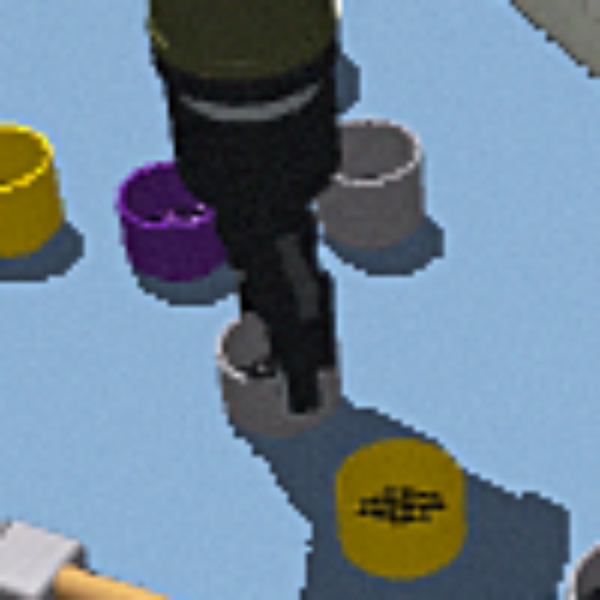

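```bash
python3 -m handwheel '[[0,-10,0,0],[0,-30,0,0],[0,-45,0,0],[-20,-45,-5,0],[-45,-25,-10,0],[-50,0,-14,0],[-50,0,-14,0],[-50,0,-14,0],[-42,0,-12,0],[-20,0,-4,0],[-6,0,0,0],[0,0,0,0]]';python3 -m handwheel '[[0,0,0,0],[0,0,0,0]]';python3 -c "
from h import *
c=cams.camera('side');cv2.imwrite('pics/s9.png',cv2.resize(c['frame'][140:240,215:315,::-1],None,fx=6,fy=6))"
```

```text
time_s: 23.78
ee_pos: [532.7, -31.1, 175.6]
orientation: [[-0.003, -0.0, -1.0], [1.0, 0.0, -0.003], [0.0, -1.0, 0.0]]
ft_force: [0.1, 1.0, -0.3]
opening: 58.3
time_s: 24.02
ee_pos: [532.9, -30.5, 175.6]
orientation: [[-0.004, 0.0, -1.0], [1.0, 0.0, -0.004], [0.0, -1.0, -0.0]]
ft_force: [-0.8, -0.2, -1.0]
opening: 58.7
```

View pics/s9.png

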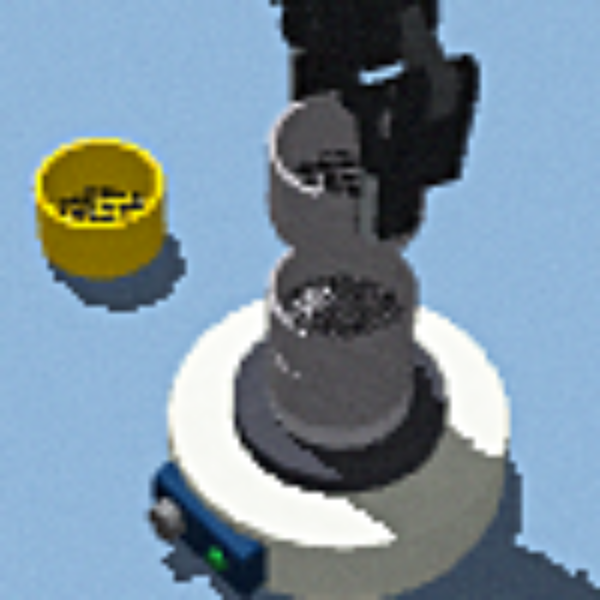

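```bash
python3 -m handwheel '[[-1,10,0,0],[0,12,0,0],[0,7,0,0],[0,2,0,0],[0,0,0,0],[0,0,0,0]]'
```

```text
time_s: 24.82
ee_pos: [533.2, -32.7, 144.8]
orientation: [[-0.002, 0.001, -1.0], [1.0, -0.0, -0.002], [-0.0, -1.0, -0.001]]
ft_force: [-0.7, 0.1, -1.1]
opening: 58.7
```

```bash
python3 -m handwheel '[[1,2,0.5,0],[0,2,0,0],[0,2,0,0],[0,1.5,0,0],[0,1.5,0,0],[0,1,0,0],[0,0,0,0]]';python3 -m handwheel '[[0,0.4,0,0],[0,0.4,0,0],[0,0.4,0,0],[0,0,0,0]]'
```

```text
time_s: 25.7
ee_pos: [532.5, -31.7, 134.4]
orientation: [[-0.002, -0.0, -1.0], [1.0, -0.0, -0.002], [-0.0, -1.0, 0.0]]
ft_force: [-0.4, -0.1, -1.2]
opening: 58.7
time_s: 26.2
ee_pos: [532.6, -31.7, 133.7]
orientation: [[-0.002, 0.0, -1.0], [1.0, -0.0, -0.002], [-0.0, -1.0, -0.0]]
ft_force: [-1.3, -0.8, 4.4]
opening: 58.9
```

```bash
python3 -m handwheel '[[0,0.4,0,0],[0,0,0,0]]'; python3 -m handwheel '[[0,-0.5,0,0],[0,0,0,0],[0,0,0,0],[0,0,0,0],[0,0,0,0]]' 85;python3 -m handwheel '[[0,-10,0,0],[0,-30,0,0],[0,-40,0,0],[40,-10,0,0],[55,0,-2,0],[60,0,-2,0],[60,0,-2,0],[60,0,-2,0],[60,0,-2,0],[45,10,-2,0],[26,30,-1,0],[4,30,0,0]]';python3 -c "
from h import *
c=cams.camera('side');cv2.imwrite('pics/s10.png',cv2.resize(c['frame'][70:250,165:345,::-1],None,fx=3.3,fy=3.3))"
```

```text
time_s: 26.45
ee_pos: [532.7, -31.7, 133.7]
orientation: [[-0.002, 0.001, -1.0], [1.0, -0.0, -0.002], [-0.0, -1.0, -0.001]]
ft_force: [-3.4, 0.1, 8.4]
opening: 58.5
time_s: 27.08
ee_pos: [532.5, -31.7, 133.3]
orientation: [[-0.002, -0.0, -1.0], [1.0, 0.0, -0.002], [0.0, -1.0, 0.0]]
ft_force: [0.3, 0.8, 0.2]
opening: 85.0
time_s: 28.58
ee_pos: [543.7, 381.6, 153.2]
orientation: [[-0.006, 0.0, -1.0], [1.0, 0.002, -0.006], [0.002, -1.0, -0.0]]
ft_force: [0.7, -0.8, -1.0]
opening: 85.4
```

View pics/s10.png

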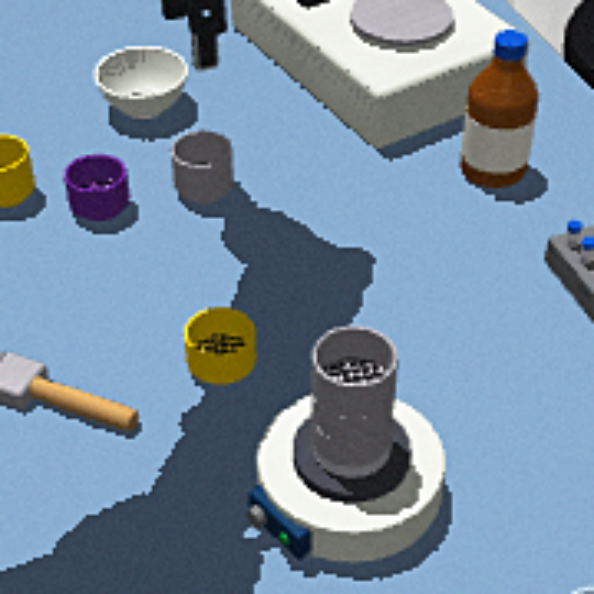

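```bash
python3 -m handwheel '[[-3,20,-2,0],[0,35,0,0],[0,20,0,0],[0,0,0,0],[0,0,0,0]]'
```

```text
time_s: 29.25
ee_pos: [547.4, 375.6, 80.0]
orientation: [[-0.002, 0.002, -1.0], [1.0, 0.001, -0.002], [0.001, -1.0, -0.002]]
ft_force: [-0.2, -0.2, 0.4]
opening: 85.2
```

```bash
python3 -m handwheel '[[2.5,12,0.5,0],[0,20,0,0],[0,15,0,0],[0,6,0,0],[0,0,0,0],[0,0,0,0]]';python3 -m handwheel '[[0,0,0,0],[0,0,0,0],[0,0,0,0],[0,0,0,0],[0,0,0,0],[0,0,0,0]]' 50 50;python3 -c "
from h import *
c=cams.camera('side');cv2.imwrite('pics/s11.png',cv2.resize(c['frame'][70:170,175:275,::-1],None,fx=6,fy=6))"
```

```text
time_s: 30.0
ee_pos: [546.5, 378.1, 26.0]
orientation: [[-0.002, 0.001, -1.0], [1.0, 0.001, -0.002], [0.001, -1.0, -0.001]]
ft_force: [-0.2, 0.2, 0.8]
opening: 85.0
time_s: 30.75
ee_pos: [546.6, 378.0, 26.5]
orientation: [[-0.002, 0.001, -1.0], [1.0, 0.001, -0.002], [0.001, -1.0, -0.001]]
ft_force: [-0.5, -0.4, 5.3]
opening: 58.3
```

View pics/s11.png

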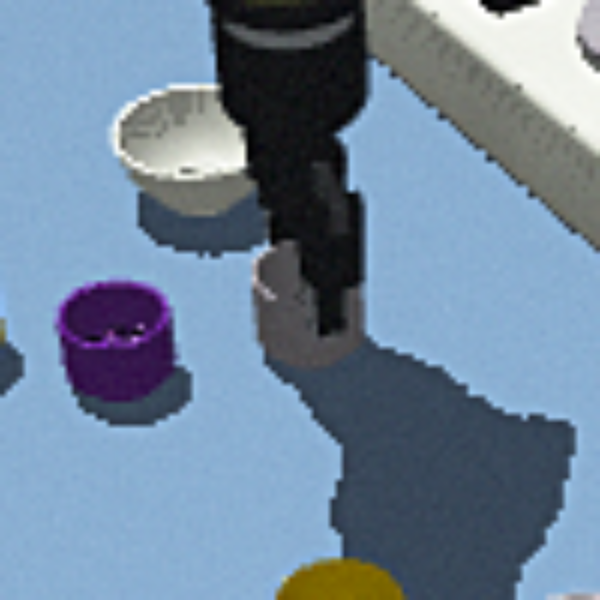

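```bash
python3 -m handwheel '[[0,-10,0,0],[0,-30,0,0],[0,-50,0,0],[-20,-50,1,0],[-45,-35,2,0],[-55,-10,2,0],[-58,0,2,0],[-58,0,2,0],[-58,0,2,0],[-55,0,2,0],[-40,0,1,0],[-16,0,1,0]]';python3 -m handwheel '[[-4,0,0,0],[0,0,0,0],[0,0,0,0]]';python3 -c "
from h import *
c=cams.camera('side');cv2.imwrite('pics/s12.png',cv2.resize(c['frame'][120:240,205:325,::-1],None,fx=5,fy=5))"
```

```text
time_s: 32.3
ee_pos: [531.6, -30.1, 210.8]
orientation: [[0.002, 0.0, -1.0], [1.0, -0.001, 0.002], [-0.001, -1.0, -0.0]]
ft_force: [1.0, 0.8, -1.7]
opening: 58.4
time_s: 32.67
ee_pos: [532.1, -29.3, 210.4]
orientation: [[-0.005, 0.0, -1.0], [1.0, 0.001, -0.005], [0.001, -1.0, -0.0]]
ft_force: [0.4, 0.3, -0.0]
opening: 58.1
```

View pics/s12.png

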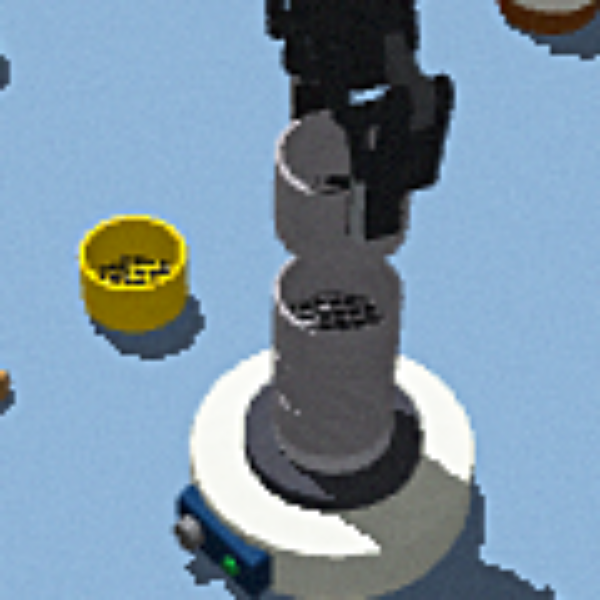

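```bash
python3 -m handwheel '[[-3,8,0,0],[0,10,0,0],[0,6,0,0],[0,1,0,0],[0,0,0,0],[0,0,0,0]]'
```

```text
time_s: 33.48
ee_pos: [532.2, -34.2, 185.6]
orientation: [[-0.002, 0.001, -1.0], [1.0, -0.0, -0.002], [-0.0, -1.0, -0.001]]
ft_force: [-0.4, 0.2, -1.5]
opening: 58.4
```

```bash
python3 -m handwheel '[[2,1,0.8,0],[0,1,0,0],[0,0,0,0],[0,0,0,0]]'
```

```text
time_s: 33.98
ee_pos: [531.2, -32.3, 183.4]
orientation: [[-0.002, 0.0, -1.0], [1.0, -0.0, -0.002], [-0.0, -1.0, -0.0]]
ft_force: [-0.7, -0.5, -1.3]
opening: 58.1
```

```bash
python3 -m handwheel '[[0.5,2,0,0],[0,2,0,0],[0,2,0,0],[0,1.5,0,0],[0,1.5,0,0],[0,1,0,0],[0,0,0,0]]';python3 -m handwheel '[[0,0.4,0,0],[0,0.4,0,0],[0,0.4,0,0],[0,0,0,0]]'
```

```text
time_s: 34.85
ee_pos: [531.2, -31.7, 173.3]
orientation: [[-0.002, -0.0, -1.0], [1.0, -0.0, -0.002], [-0.0, -1.0, 0.0]]
ft_force: [0.4, 0.3, -0.8]
opening: 58.3
time_s: 35.35
ee_pos: [531.3, -31.7, 172.4]
orientation: [[-0.002, 0.0, -1.0], [1.0, -0.0, -0.002], [-0.0, -1.0, -0.0]]
ft_force: [-0.1, -0.1, 0.5]
opening: 58.1
```

```bash
python3 -m handwheel '[[0,0.4,0,0],[0,0.4,0,0],[0,0,0,0]]'
```

```text
time_s: 35.72
ee_pos: [531.5, -31.6, 172.3]
orientation: [[-0.002, 0.001, -1.0], [1.0, -0.0, -0.002], [-0.0, -1.0, -0.001]]
ft_force: [-1.3, -0.1, 8.4]
opening: 58.5
```

```bash
python3 -m handwheel '[[0,-0.5,0,0],[0,0,0,0],[0,0,0,0],[0,0,0,0],[0,0,0,0]]' 85;python3 -m handwheel '[[0,-10,0,0],[0,-30,0,0],[0,-40,0,0],[-25,-10,10,0],[-45,0,20,0],[-45,0,20,0],[-45,20,20,0],[-30,40,12,0],[-8,40,3,0],[-3,30,0,0],[0,0,0,0],[0,0,0,0]]' 60;python3 -c "
from h import *
c=cams.camera('side');cv2.imwrite('pics/s13.png',cv2.resize(c['frame'][150:330,225:405,::-1],None,fx=3.3,fy=3.3))"
```

```text
time_s: 36.35
ee_pos: [531.2, -31.7, 171.8]
orientation: [[-0.002, -0.0, -1.0], [1.0, 0.0, -0.002], [0.0, -1.0, 0.0]]
ft_force: [-0.3, 0.4, -0.4]
opening: 85.0
time_s: 37.85
ee_pos: [447.5, -233.0, 133.2]
orientation: [[-0.003, 0.002, -1.0], [1.0, -0.001, -0.003], [-0.001, -1.0, -0.002]]
ft_force: [-0.0, -0.0, 0.4]
opening: 60.3
```

View pics/s13.png

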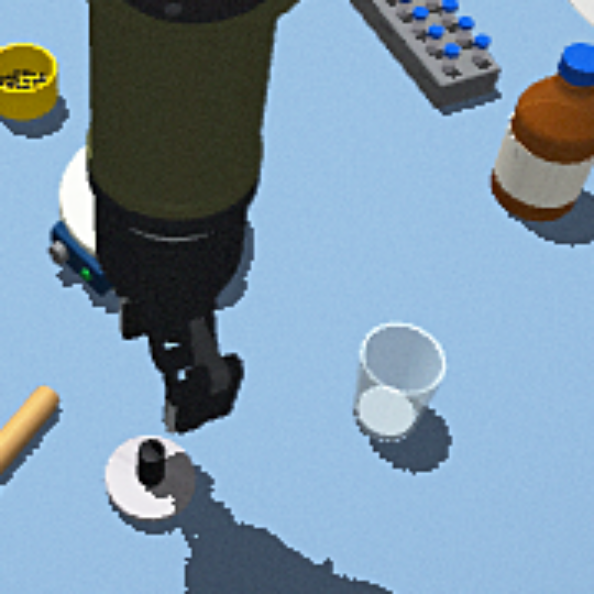

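```bash
python3 -m handwheel '[[0,30,0.5,0],[0,40,0,0],[0,25,0,0],[0,12,0,0],[0,3,0,0],[0,0,0,0],[0,0,0,0]]' 45;python3 -c "
from h import *
c=cams.camera('side');cv2.imwrite('pics/s14.png',cv2.resize(c['frame'][230:330,225:325,::-1],None,fx=6,fy=6))"
```

```text
time_s: 38.78
ee_pos: [446.7, -233.2, 22.8]
orientation: [[-0.002, 0.001, -1.0], [1.0, -0.001, -0.002], [-0.001, -1.0, -0.001]]
ft_force: [-0.3, 1.2, 0.1]
opening: 44.8
```

View pics/s14.png

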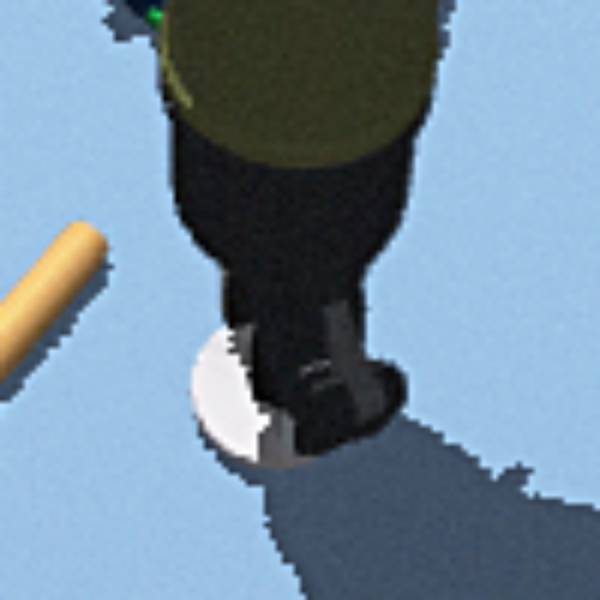

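```bash
python3 -m handwheel '[[0,1,0,0],[0,0,0,0],[0,0,0,0],[0,0,0,0],[0,0,0,0],[0,0,0,0]]' 8 50;python3 -m handwheel '[[0,0,0,0],[0,0,0,0]]'
```

```text
time_s: 39.58
ee_pos: [446.3, -233.0, 21.1]
orientation: [[-0.002, 0.0, -1.0], [1.0, -0.0, -0.002], [-0.0, -1.0, -0.0]]
ft_force: [-0.5, -0.2, 5.9]
opening: 16.5
time_s: 39.83
ee_pos: [446.2, -233.0, 21.1]
orientation: [[-0.002, 0.0, -1.0], [1.0, -0.0, -0.002], [-0.0, -1.0, -0.0]]
ft_force: [-0.5, 1.3, 6.1]
opening: 16.3
```

```bash
python3 -m handwheel '[[0,-10,0,0],[0,-30,0,0],[0,-50,0,0],[0,-50,0,0],[0,-50,0,0],[0,-30,0,0],[0,-5,0,0],[0,0,0,0]]';python3 -c "
from h import *
c=cams.camera('side');cv2.imwrite('pics/s15.png',cv2.resize(c['frame'][120:240,205:325,::-1],None,fx=5,fy=5))
c=cams.camera('top');cv2.imwrite('pics/t15.png',cv2.resize(c['frame'][140:240,240:390,::-1],None,fx=5,fy=5))
"
```

```text
time_s: 40.83
ee_pos: [445.7, -232.7, 245.4]
orientation: [[-0.002, -0.001, -1.0], [1.0, 0.0, -0.002], [0.0, -1.0, 0.001]]
ft_force: [0.1, 1.2, -1.3]
opening: 16.7
```

View pics/s15.png

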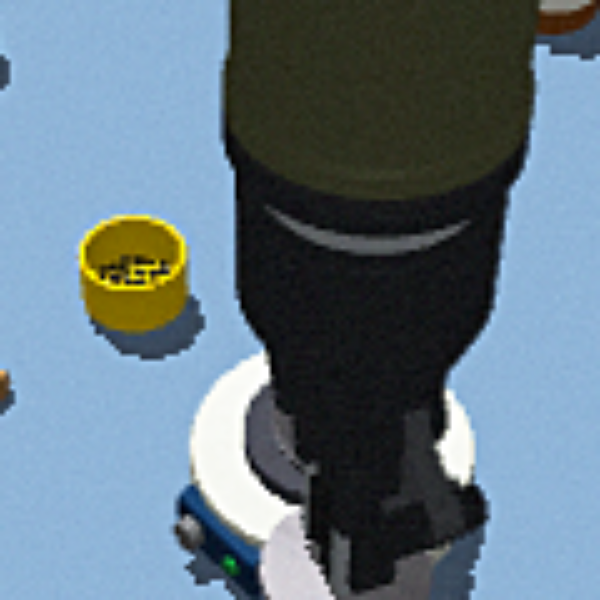

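View pics/t15.png

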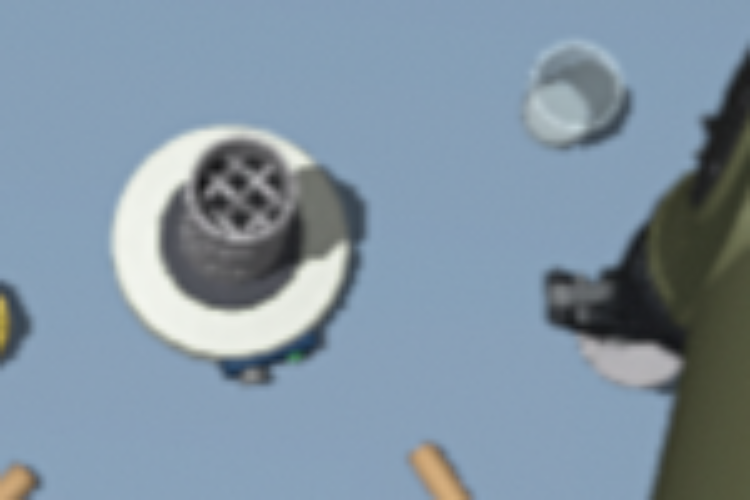

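```bash
python3 -c "
from h import *
c=cams.camera('top');print(onz(c,(288.4,177.8),198))"; python3 -m handwheel '[[20,0,-10,0],[45,0,-20,0],[45,0,-20,0],[45,0,-20,0],[30,0,-10,0],[12,0,-4,0],[4,0,-1,0],[0,0,0,0],[0,0,0,0]]';python3 -c "
from h import *
c=cams.camera('side');cv2.imwrite('pics/s16.png',cv2.resize(c['frame'][100:240,205:345,::-1],None,fx=4.2,fy=4.2))
"
```

```text
[529.23607175 -32.71861087 198.        ]
time_s: 42.1
ee_pos: [530.4, -33.2, 245.9]
orientation: [[-0.0, -0.0, -1.0], [1.0, -0.001, -0.0], [-0.001, -1.0, 0.0]]
ft_force: [-1.1, -0.2, 0.1]
opening: 16.9
```

View pics/s16.png

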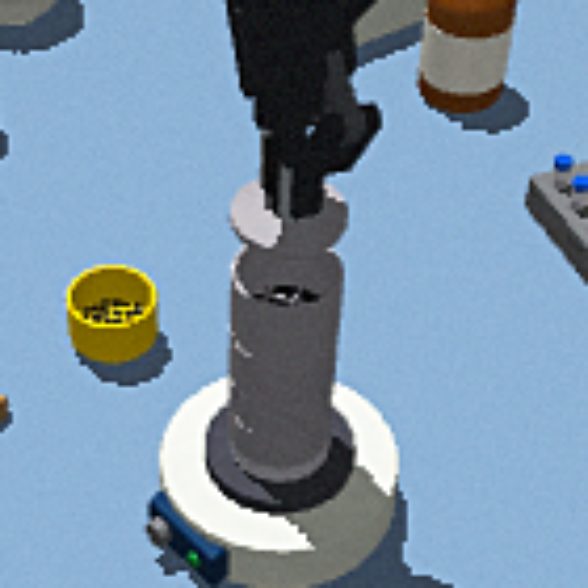

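```bash
python3 -m handwheel '[[1,8,0,0],[0,10,0,0],[0,6,0,0],[0,1,0,0],[0,0,0,0],[0,0,0,0]]'
```

```text
time_s: 42.9
ee_pos: [530.9, -30.7, 221.2]
orientation: [[-0.002, 0.001, -1.0], [1.0, -0.0, -0.002], [-0.0, -1.0, -0.001]]
ft_force: [-0.2, -0.0, -1.4]
opening: 16.6
```

```bash
python3 -m handwheel '[[-1,2,0,0],[0,2,0,0],[0,2,0,0],[0,2,0,0],[0,1.5,0,0],[0,1.5,0,0],[0,0,0,0]]';python3 -m handwheel '[[0,0.4,0,0],[0,0.4,0,0],[0,0.4,0,0],[0,0,0,0]]'
```

```text
time_s: 43.78
ee_pos: [530.6, -31.7, 209.8]
orientation: [[-0.002, -0.0, -1.0], [1.0, -0.0, -0.002], [-0.0, -1.0, 0.0]]
ft_force: [-0.0, -0.1, 0.0]
opening: 16.6
time_s: 44.28
ee_pos: [530.9, -31.7, 209.1]
orientation: [[-0.002, 0.001, -1.0], [1.0, -0.0, -0.002], [-0.0, -1.0, -0.001]]
ft_force: [0.2, -0.3, 3.9]
opening: 16.4
```

```bash
python3 -m handwheel '[[0,0.4,0,0],[0,0,0,0],[0,0,0,0]]';python3 -m handwheel '[[0,-0.4,0,0],[0,0,0,0],[0,0,0,0],[0,0,0,0],[0,0,0,0]]' 50;python3 -m handwheel '[[0,-10,0,0],[0,-30,0,0],[0,-40,0,0],[40,-20,0,0],[55,0,0,0],[55,0,0,0],[50,0,0,0],[30,0,0,0],[0,0,0,0],[0,0,0,0]]';python3 -c "
from h import *
c=cams.camera('side');cv2.imwrite('pics/s17.png',cv2.resize(c['frame'][100:240,205:345,::-1],None,fx=4.2,fy=4.2))
cv2.imwrite('pics/s17f.png',c['frame'][...,::-1])
c=cams.camera('top');cv2.imwrite('pics/t17.png',cv2.resize(c['frame'][140:240,240:390,::-1],None,fx=5,fy=5))
"
```

```text
time_s: 44.65
ee_pos: [531.1, -31.8, 209.1]
orientation: [[-0.002, 0.001, -1.0], [1.0, -0.0, -0.002], [-0.0, -1.0, -0.001]]
ft_force: [-1.5, -0.0, 7.6]
opening: 16.8
time_s: 45.28
ee_pos: [530.7, -31.7, 208.6]
orientation: [[-0.002, -0.0, -1.0], [1.0, -0.0, -0.002], [-0.0, -1.0, 0.0]]
ft_force: [-0.3, 0.7, -0.2]
opening: 50.2
time_s: 46.52
ee_pos: [530.4, 197.3, 309.0]
orientation: [[-0.001, 0.0, -1.0], [1.0, -0.001, -0.001], [-0.001, -1.0, -0.0]]
ft_force: [0.6, -0.4, -0.8]
opening: 49.9
```

View pics/s17.png

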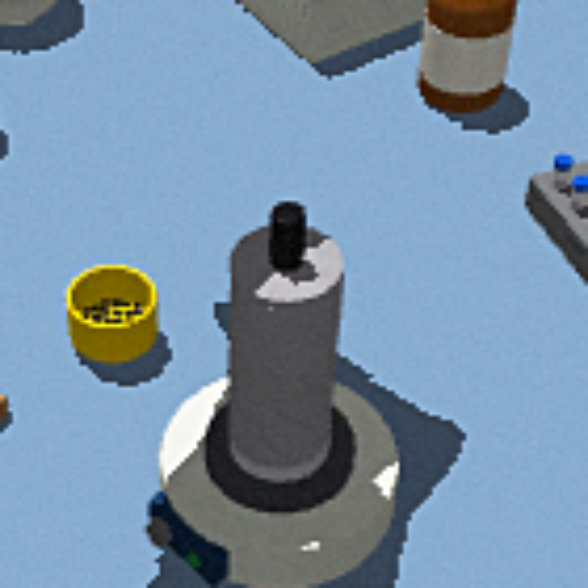

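View pics/t17.png

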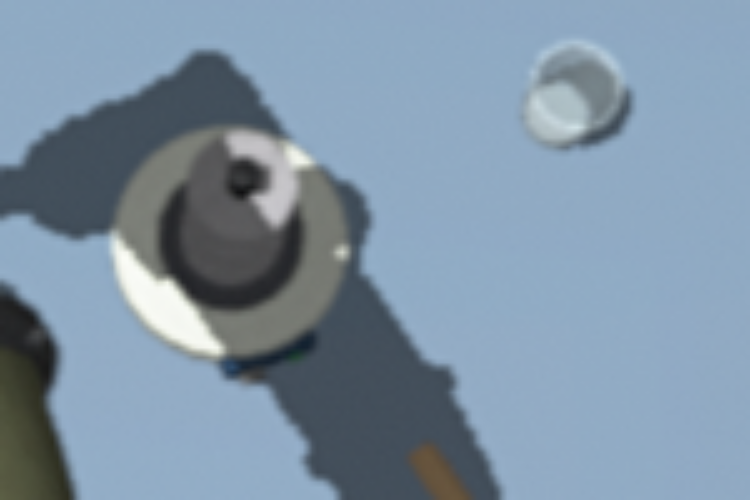

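Run:
```python
from h import *
S=cams.camera("side");T=cams.camera("top")
q,rc,k=blob(S,(273,155),10,(S["frame"].max(2)<50).astype(np.uint8)*255)
p,rt,_=blob(T,(289,175),6,(T["frame"].max(2)<60).astype(np.uint8)*255)
print(q,rc,p,rt); print("pred side",proj(S,[531.2,-32,221]),"top",proj(T,[531.2,-32,221]));print(tri(T,p,S,q))
print(proj(S,[531.2,-32,238]),proj(S,[531.2,-32,204]))
```

```text
(273.04075691411936, 156.23726346433767) (269, 148, 9, 17) (288.3157894736842, 175.4561403508772) (286, 172, 6, 8)
pred side [273.5400931  156.31976484] top [288.47414578 175.2209833 ]
(array([530.37675957, -31.52835637, 221.16399468]), np.float64(0.29465427011761025))
[273.82831276 150.35225474] [273.26073621 162.10377375]
```

View pics/s17f.png

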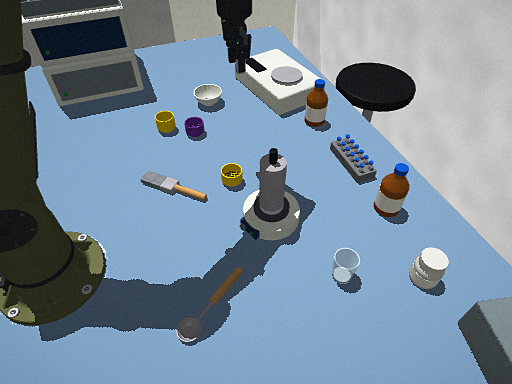

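The full side view shows the stack upright on the shaker at (272,190). The beaker is still at (345,266), and the yellow and purple look-alikes haven't moved. The knob centre triangulates to z = 221 mm, which is the fully nested height.

```bash
python3 -c "
from station import finish_job
print(finish_job())"
```

```text
the job is handed in; nothing more can be done
None
```

The sieve stack is built on the shaker in the order asked: receiver pan, fine, medium and coarse sieves, then the lid. I handed it in at about 47 s, and `finish_job` gave no verdict.

- **Placing:** I lowered each piece in small steps until it made contact. That came within about 0.2 mm of the fully nested height for every piece, and the force readings stayed at or below 11 N.
- **Final checks:** The centre of the lid knob measures (530.4, −31.5, 221.2) mm from the two cameras, against 221 mm expected for a fully nested stack. The stack looks straight in both views. The beaker and the yellow and purple look-alikes are where they were at the start, and the gripper is clear of everything.
- **Differences seen:**
  - The two cameras disagreed by 1–2 mm in places, within their stated calibration.
  - The gripper read 57.6–59.4 mm on the 60 mm rings. I took this as the pads giving slightly, since pictures of the grasps showed the rings centred.
- **One slip:** After releasing the coarse sieve I told the gripper to narrow to 60 mm as it began to rise, so the fingers may have come close to the rim. A picture taken afterwards showed the stack undisturbed.

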